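# Set the stop dial, then nest two tapered sleeves loosely without wedging them

### The job

On the nesting stand, turn the stop dial the shorter way round until its white pointer is on the red mark, which raises the brass stop inside the cup. Then stand the brass sleeve in the cup, and the blue-topped steel sleeve inside the brass one, both upright and resting loosely on the stop: lower them gently, do not press them down or let the tapers wedge, and leave the other things alone.

Things in the scene. Friction and masses are not known exactly. Their poses are not given: they have to be found in the camera images.
- stand: Grey stand fixed to the bench: plate 125 (x) x 285 (y) x 12 mm, origin under its centre, z up. Cup at its (0, -75) mm, stop dial at its (0, +80) mm. The dial's fixed black housing is 104 mm wide, 38 mm high, with white ticks (the longest towards the stand's -x) and one red mark, repeated on the plate, 0.6 rad clockwise from above of the longest tick.
- dial (a joint): Stop dial, rad, grows counter-clockwise from above, turns endlessly. 0: pointer at the longest tick (stand's -x). Red mark: -0.6, the same place as 5.68. Starts at 0.3 to 1.2: the shorter way is clockwise through 0. Stays where left (friction 0.2 N m). A cam under it lifts the stop 8 mm per rad clockwise; at the start the stop is 7 to 14 mm too low and sleeves sink and wedge.
- dial_grip (a point): Grip point of the dial, on its axis, 74 mm above the bench; turns with it. Aluminium disc 76 mm wide, top face 50 mm above the bench; on it an upright black bar 60 mm long, 16 mm thick, up to 88 mm above the bench. The bar lies along this point's x; its -x end carries the white pointer.
- cup_axis (a point): Centre of the steel cup's mouth, 83 mm above the bench. Rim 74 mm wide outside; the bore is 62 mm wide at the rim and tapers (0.2 mm of radius per mm) to 42 mm at 33 mm above the bench.
- stop_shoulder (a point): Centre of the top face of the brass stop's shoulder, 36 mm wide, inside the cup on its axis; in its middle a pin 16 mm wide stands 10 mm higher. Moves up and down with the dial: 42 mm above the bench at the red mark. The brass sleeve's foot is to rest on the shoulder, the steel sleeve's foot on the pin. Pressed with over about 25 N it gives way and turns the dial back.
- outer_sleeve: Brass sleeve, loose, 0.3 kg, upright, 90 mm high, origin under its centre, z its axis. Foot 40 mm wide, tapering out to 60 mm at 50 mm height, then a straight 60 mm band to the top: grip the band. Open through, bore 27 mm at the foot, 47 mm from 50 mm up. On the raised stop its foot is 42 mm above the bench, with 2.8 mm of play all round; 14 mm lower it wedges in the cup.
- inner_sleeve: Steel sleeve, blue grip, loose, 0.2 kg, upright, 122 mm high, origin under its centre, z its axis. Cone 25 mm wide at the foot, 41 mm at 40 mm height; neck 26 mm; blue grip 36 mm wide from 80 to 122 mm: grip there. On the raised stop's pin its foot is 52 mm above the bench, 10 mm above the brass sleeve's foot, with 2.8 mm of play; 14 mm lower it wedges in the brass sleeve.
- oil_bottle: Bystander: pale green oil bottle with a dark green spout, 38 mm wide, 89 mm high, origin under its centre. Leave it.
- white_nut: Bystander: white plastic union nut, 51 x 55 x 36 mm, origin under its centre. Leave it.
- parts_box: Bystander: blue open box with small white parts, 123 x 104 x 48 mm, origin under its centre. Leave it.
Things that resemble listed ones, but are neither listed nor needed, are in the scene too. Of the things like the outer_sleeve, leave any that is green; of the rest the larger one is meant.

How it is judged:
On the way, in this order (a step that is already met when the one before it is completed fails the run):
1. the dial's pointer is on the red mark, reached the shorter way (value of joint dial between -0.75 and -0.45 rad), for 0.2 s.
2. the brass sleeve stands loosely on the raised stop in the cup, let go (all of step 1 and z of outer_sleeve in the frame of stand between 0.038 and 0.047 m and horizontal distance between outer_sleeve and stop_shoulder below 0.007 m and angle between outer_sleeve's own z axis and vertical below 0.14 rad and contact force between outer_sleeve and the fingers below 0.1 N), for 0.2 s.
At the end, for the whole second after the job is handed in: Dial within 0.15 rad of the red mark. Brass sleeve in the cup, foot 38 to 47 mm above the bench, within 7 mm of the cup axis and 0.14 rad of upright; steel sleeve inside it, foot 47 to 58 mm above the bench, within 9 mm of the axis and 0.16 rad of upright; both released and at rest (all of step 1 and z of outer_sleeve in the frame of stand between 0.038 and 0.047 m and horizontal distance between outer_sleeve and stop_shoulder below 0.007 m and angle between outer_sleeve's own z axis and vertical below 0.14 rad and z of inner_sleeve in the frame of stand between 0.047 and 0.058 m and horizontal distance between inner_sleeve and stop_shoulder below 0.009 m and angle between inner_sleeve's own z axis and vertical below 0.16 rad and linear speed of each of outer_sleeve, inner_sleeve below 0.02 m/s); the robot touches nothing.
It fails at once if the dial is turned the long way round (reading above 2.0) (value of joint dial above 2 rad).
It fails at once if a sleeve sinks and wedges: brass foot under 34 mm in the cup, or steel foot under 3 mm above the brass foot ((horizontal distance between outer_sleeve and stop_shoulder below 0.012 m and z of outer_sleeve in the frame of stand below 0.034 m) or (horizontal distance between inner_sleeve and outer_sleeve below 0.012 m and z of inner_sleeve in the frame of outer_sleeve below 0.003 m)).
It fails at once if a sleeve is pressed or dropped into the stand or the other sleeve with more than 40 N (contact force between any of outer_sleeve, inner_sleeve and stand above 40 N or contact force between inner_sleeve and outer_sleeve above 40 N).
It fails at once if a sleeve is tipped over (angle between any of outer_sleeve, inner_sleeve's own z axis and vertical above 0.8 rad).
It fails at once if a bystander (oil bottle, white nut, parts box) is moved more than 30 mm (distance of any of oil_bottle, white_nut, parts_box from where it was at the start of the episode above 0.03 m).
It also fails if it takes over 72 s, if anything falls off the work surface, if the arm or the gripper's body presses on something with over 40 N, if the wrist force passes 120 N, or if a joint passes its speed limit or range.

### The arm

A 6-joint arm with a two-finger parallel gripper is mounted at the origin on a cart in front of the work surface, level with it; the furniture and walls round the work are solid. World frame = base frame: x ahead of the robot, y to its left, z up, the work surface at z = 0. Lengths are in m, angles in rad, forces in N, time in s.
With the tool pointing down it reaches from about 0.3 to 0.775 m from the base axis. Payload 14.6 kg.
Tool frame: the origin (TCP) lies on the centre line of the jaws, within the pads' length; the fingertips stand 17 mm ahead of it and the grasp point (between the pads) lies 2 mm behind it (r.tcp_to_tips is the distance from the TCP to the fingertips, in m); z points along the fingers, y is the line along which they close (so a half turn about z gives the same grasp; the last joint's range is limited). The gripper opens to 94 mm and grips with 3 to 60 N. Pads are 16 mm wide; open, the fingers measure 119 mm over their backs; the gripper's body (75 mm by 177 mm) begins 78 mm behind the grasp point.
Start: joints at [-1.405, 0.3, 1.521, -0, 1.321, -0.067], TCP at [0.127, -0.535, 0.222] pointing down, gripper open.
Joint ranges: [-3.03, 3.03], [-0.79, 2.21], [0.23, 2.52], [-1.04, 4.18], [0, 3.07], [-2.55, 2.55]. Speed limits (rad/s): [2.22, 2.22, 2.57, 3.14, 3.14, 3.14].

### API

Orientations are given as a 3x3 rotation matrix whose columns are the frame's x, y, z axes.
In Python, from workcell import r gives the robot as it stands.
- The arm moves only by the shell command python3 -m handwheel 'ROWS' [FORCE]. ROWS is a JSON object of lists of equal length, an entry for each row: "rot": the turn, a rotation vector about the tool's x, y, z each as a share of pi/2 rad, from -1 to 1, a list of three; "delta_pos": the shift along the tool's x, y, z each as a share of 30 cm, from -1 to 1, a list of three; "gripper": the opening, from 0 (shut) to 1 (fully open). A call has 1 to 8 rows; each row is the pose to reach, as a shift and turn from the pose commanded when the call began, along the tool's axes at that moment; what a row does not reach only later rows make up. A row lasts 1/12 s, in which the tool goes at most 41.7 mm and 7.16 degrees, less where a joint would pass 70% of its speed; a pose out of reach is approached as far as the arm can. A call with a number of a shift or a turn outside -1 to 1 is refused whole. A call with a gripper value outside its range is refused whole. The fingers move at their own pace and stop on an object; FORCE is the grip in N (left out, the last holds). Time passes only in rows, so rows that repeat a pose let the fingers close. It gives the time, the measured TCP pose, the force, the opening and the grip force at its end, in the units of the state.
- r.get_obs(): the state, without advancing time (a new reading comes with each control period).
- r.capture(name): name is "scene" or "top" or "wrist"; returns (picture, depth): 480x640x3 uint8, red, green, blue; 480x640 float32, m along the optical axis (not along the pixel's ray), 0 where there is no reading.
- r.camera_model(name): a dict with "fx", "fy", "cx", "cy" (pixels), "dist_coeffs" ([k1, k2, p1, p2, k3] as OpenCV has them; the pictures are not rectified), "extrinsics" (4x4, takes a point from world to camera coordinates). Camera axes: x right, y up, looking along -z (the intrinsics and any distortion apply to the point x, -y, -z); pixel columns grow to the right and rows downward; lengths in m; the calibration is good to about 2 mm. A picture is of the moment at which its call begins: read the wrist's pose just before it. camera_model takes no time and is no camera call; for the wrist camera it gives the pose at the moment of the call.
- r.close_job(): hands the job in; it is judged then, once.
The state is a dict: "time": time; "joints": joint angles; "joint_vel": joint speeds; "effort": joint torques, N m; "tcp_pos": TCP position; "tcp_rot": TCP orientation; "force": force on the tool from outside, world axes, zero at the start; "wrist_torque": the same for the moment, N m; "finger_gap": opening from 0.0 (shut) to 1.0 (fully open); "grasp_force": force on a finger pad.
Only numpy, scipy, OpenCV 4.12 (cv2) and the standard library are available. Lean on these libraries where they do the work, as an engineer would, in place of code of your own. Each camera call takes 0.05 s, during which the arm holds its last target. There are 200 camera calls.

## Working session

There is one attempt and no reset: what is moved stays moved. The work goes in short steps, Python scripts to look and compute and a shell command to move; the robot and the scene stay as the last step left them, time stands still between calls to the robot, and variables do not carry over. Pictures are saved under pics/ and viewed, at most 10 in all, crops included, and the job is handed in when it is done.

```bash
mkdir -p pics; cat > h.py <<'E'
import numpy as np, cv2, json
from workcell import r
def snap(n, f=None):
    m=r.camera_model(n); im,d=r.capture(n)
    if f: cv2.imwrite('pics/'+f, im[:,:,::-1])
    return m,im,d
def cloud(m,d):
    K=np.array([[m['fx'],0,m['cx']],[0,m['fy'],m['cy']],[0,0,1]])
    v,u=np.mgrid[0:480,0:640]
    p=cv2.undistortPoints(np.stack([u,v],-1).reshape(-1,1,2).astype(float),K,np.array(m['dist_coeffs'])).reshape(480,640,2)
    c=np.stack([p[...,0]*d,-p[...,1]*d,-d,np.ones_like(d)],-1)
    w=(c@np.linalg.inv(np.array(m['extrinsics'])).T)[...,:3]
    w[d==0]=np.nan
    return w
E
python3 - <<'E'
from h import *
for n in('top','scene'):
    m,im,d=snap(n,n+'0.png'); np.savez(n+'0.npz',im=im,w=cloud(m,d)); print(n,np.linalg.inv(np.array(m['extrinsics'])).round(2).tolist())
o=r.get_obs();print(o['tcp_pos'],o['tcp_rot'],r.tcp_to_tips)
E
```

```text
top [[0.0, 0.99, -0.15, 0.43], [-1.0, 0.0, -0.01, -0.26], [-0.01, 0.15, 0.99, 1.16], [0.0, 0.0, 0.0, 1.0]]
scene [[0.89, 0.21, -0.4, 0.01], [-0.46, 0.44, -0.77, -1.37], [0.01, 0.87, 0.49, 0.78], [0.0, 0.0, 0.0, 1.0]]
[ 0.12684733 -0.53496529  0.22194744] [[ 9.73024844e-01  2.30700263e-01 -2.02953003e-04]
 [ 2.30700350e-01 -9.73024346e-01  9.84745832e-04]
 [ 2.97029092e-05 -1.00500349e-03 -9.99999495e-01]] 0.017
```

View pics/top0.png

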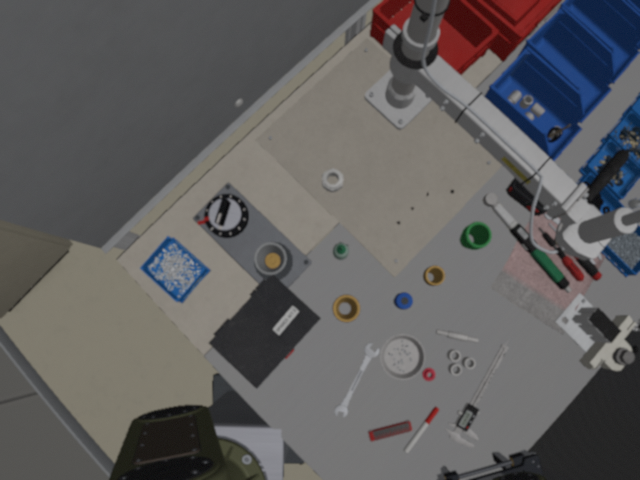

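View pics/scene0.png

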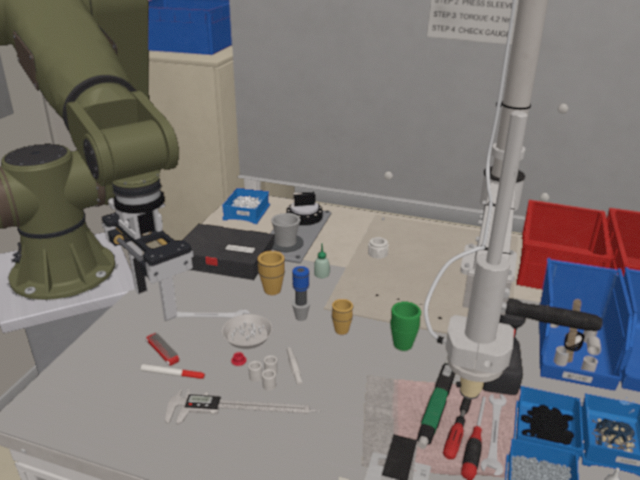

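The top view shows the dial at (225,215), the cup at (270,260), the large brass sleeve at (346,308), the blue-topped sleeve at (403,300), the bottle at (340,250) and the nut at (332,180). The box is at (176,268). The small brass sleeve (433,275) and the green one (477,235) are decoys.

```bash
cat >> h.py <<'E'
def fitc(P):
    A=np.c_[2*P,np.ones(len(P))]; x=np.linalg.lstsq(A,(P**2).sum(1),rcond=None)[0]
    return x[:2], np.sqrt(x[2]+x[:2]@x[:2])
def near(w,c,R,lo,hi): 
    k=(np.hypot(w[...,0]-c[0],w[...,1]-c[1])<R)&(w[...,2]>lo)&(w[...,2]<hi); return k
def ring(P):  # min enclosing circle
    c,R=cv2.minEnclosingCircle((P*1000).astype(np.float32)); return np.array(c)/1000,R/1000
E
python3 - <<'E'
from h import *
z=np.load('top0.npz'); w=z['w']; im=z['im']
for n,(u,v),R,lo,hi in [('outer',(346,308),.06,.08,.1),('inner',(403,300),.04,.11,.14),('cup',(270,260),.06,.075,.09),('bottle',(340,250),.04,.03,.1),('bar',(225,215),.06,.08,.1),('housing',(225,215),.08,.033,.056),('small',(433,275),.05,.04,.12),('green',(477,235),.07,.04,.16),('nut',(332,180),.05,.02,.05),('dark',(265,330),.15,.02,.1),('box',(176,268),.1,.02,.06)]:
    c=np.nanmedian(w[v-6:v+7,u-6:u+7].reshape(-1,3),0)
    k=near(w,c,R,lo,hi); P=w[k]
    if len(P)<4: print(n,c,len(P)); continue
    print(n,c.round(3),len(P),'mec',ring(P[:,:2]),'mean',P.mean(0).round(4),'zmax',P[:,2].max().round(3), 'minrect',cv2.minAreaRect((P[:,:2]*1000).astype(np.float32)))
z=np.load('scene0.npz'); w=z['w']
for n,(u,v),R,lo,hi in [('outer',(271,258),.06,.08,.1),('inner',(301,273),.04,.11,.14),('cup',(286,220),.06,.075,.09),('bar',(304,200),.06,.08,.1)]:
    c=np.nanmedian(w[v-3:v+4,u-3:u+4].reshape(-1,3),0)
    k=near(w,c,R,lo,hi); P=w[k]
    if len(P)>3: print(n,c.round(3),len(P),'mec',ring(P[:,:2]),'z',P[:,2].max().round(3))
c=cv2.resize(im[180:290,180:310],None,fx=6,fy=5,interpolation=cv2.INTER_CUBIC); cv2.imwrite('pics/c1.png',c[:,:,::-1])
E
```

```text
outer [ 0.426 -0.307  0.002] 256 mec (array([ 0.42624133, -0.30386459]), 0.030571786880493165) mean [ 0.4266 -0.3043  0.0893] zmax 0.095 minrect ((426.33538818359375, -303.3921203613281), (59.95732879638672, 59.21714782714844), 27.605083465576172)
inner [ 0.443 -0.422  0.122] 247 mec (array([ 0.44249405, -0.42459958]), 0.019019275665283202) mean [ 0.4419 -0.4233  0.1214] zmax 0.128 minrect ((441.8475646972656, -423.7674560546875), (35.835941314697266, 35.2949333190918), 43.31896209716797)
cup [ 0.535 -0.13   0.034] 298 mec (array([ 0.53552026, -0.13500992]), 0.03652791213989258) mean [ 0.5366 -0.1333  0.0819] zmax 0.087 minrect ((535.8624267578125, -134.6728515625), (71.70221710205078, 71.44827270507812), 27.03132438659668)
bottle [ 0.556 -0.291  0.047] 203 mec (array([ 0.55967511, -0.29348807]), 0.018657320022583006) mean [ 0.5578 -0.2927  0.0497] zmax 0.09 minrect ((560.3600463867188, -292.8094177246094), (34.87367630004883, 35.937347412109375), 89.7377700805664)
bar [ 0.635 -0.028  0.065] 192 mec (array([ 0.64158405, -0.01984114]), 0.02953618621826172) mean [ 0.6405 -0.0221  0.086
[... 1290 characters left out ...]
(187.66148376464844, 247.9680938720703), 50.1802978515625)
box [0.515 0.09  0.037] 1605 mec (array([0.51370404, 0.09756188]), 0.07919754791259766) mean [0.5128 0.0996 0.0327] zmax 0.053 minrect ((513.5242309570312, 96.25564575195312), (123.95939636230469, 102.91316223144531), 50.49151611328125)
outer [ 0.436 -0.282  0.074] 295 mec (array([ 0.42340427, -0.30550439]), 0.03294110870361328) z 0.095
inner [ 0.439 -0.437  0.122] 209 mec (array([ 0.44125757, -0.42681247]), 0.01993450164794922) z 0.125
cup [ 0.548 -0.111  0.066] 167 mec (array([ 0.53559235, -0.13423701]), 0.03815768814086914) z 0.089
bar [ 0.639 -0.03   0.069] 107 mec (array([ 0.64143689, -0.02475854]), 0.031204938888549805) z 0.091
```

View pics/c1.png

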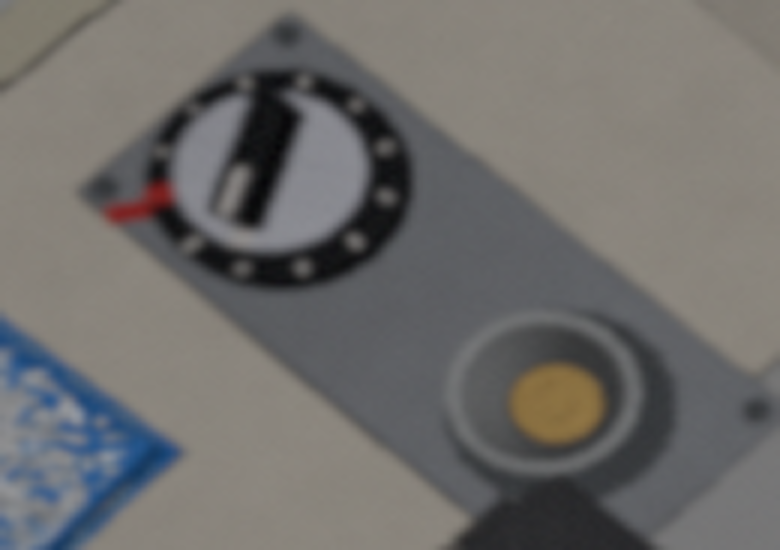

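The crop shows the dial with its white pointer at lower left of the bar (235,190) and the red mark at left (140,200). The cup has its stop at (557,402). Stand yaw works out at -43.2° and the dial at about 0.46, so the pointer must move clockwise from world 163° to about 102.4°. First I move over the dial, which takes a +150° world turn in three calls.

```bash
cat > plan.py <<'E'
# usage: plan.py x y z [yaw_deg of tool y]  -> delta_pos, rot for tool pointing down (keeps/rectifies)
import sys; from h import *
from scipy.spatial.transform import Rotation as Ro
a=list(map(float,sys.argv[1:])); o=r.get_obs(); R=np.array(o['tcp_rot'])
yaw=np.degrees(np.arctan2(R[1,1],R[0,1]))
t=np.radians(a[3] if len(a)>3 else yaw); y=np.array([np.cos(t),np.sin(t),0]); zz=np.array([0,0,-1.]); T=np.c_[np.cross(y,zz),y,zz]
d=R.T@(np.array(a[:3])-o['tcp_pos'])/.3; rv=Ro.from_matrix(R.T@T).as_rotvec()/(np.pi/2)
print('t',round(o['time'],2),'pos',np.round(o['tcp_pos'],4),'yaw',yaw.round(1),'J',np.round(o['joints'],2),'\ndelta',d.round(4),'rot',rv.round(4))
E
python3 -m handwheel '{"rot":[[0,0,-0.556],[0,0,-0.556],[0,0,-0.556],[0,0,-0.556],[0,0,-0.556],[0,0,-0.556],[0,0,-0.556],[0,0,-0.556]],"delta_pos":[[0.1,-0.06,-0.1],[0.2,-0.12,-0.1],[0.3,-0.18,-0.1],[0.4,-0.24,-0.1],[0.5,-0.3,-0.1],[0.6,-0.36,-0.1],[0.687,-0.423,-0.1],[0.687,-0.423,-0.1]],"gripper":[1,1,1,1,1,1,1,1]}' 60; python3 plan.py .6413 -.0225 .2 73.1
```

```text
time: 0.77
tcp_pos: [0.3007, -0.3609, 0.2524]
tcp_rot: [[0.438, 0.899, 0.0], [0.899, -0.438, 0.001], [0.001, 0.0, -1.0]]
force: [-0.6, 0.1, -0.1]
finger_gap: 1.001
grasp_force: 0.0
t 0.77 pos [ 0.3007 -0.3609  0.2524] yaw -26.0 J [-0.95  0.1   1.69  0.    1.35 -0.5 ] 
delta [1.5111 0.527  0.176 ] rot [ 5.0000e-04 -4.0000e-04 -1.1007e+00]
```

```bash
python3 -m handwheel '{"rot":[[0,0,-0.6],[0,0,-0.6],[0,0,-0.6],[0,0,-0.6],[0,0,-0.6],[0,0,-0.6],[0,0,-0.6],[0,0,-0.6]],"delta_pos":[[0.1,0.04,0],[0.2,0.08,0],[0.3,0.11,0],[0.4,0.15,0],[0.5,0.19,0],[0.6,0.22,0],[0.7,0.26,0],[0.76,0.28,0]],"gripper":[1,1,1,1,1,1,1,1]}'; python3 plan.py .6413 -.0225 .2 73.1
```

```text
time: 1.43
tcp_pos: [0.4769, -0.1962, 0.2521]
tcp_rot: [[-0.466, 0.885, -0.0], [0.885, 0.466, 0.0], [0.0, -0.0, -1.0]]
force: [-1.0, 0.1, 0.1]
finger_gap: 0.998
grasp_force: 0.0
t 1.43 pos [ 0.4769 -0.1962  0.2521] yaw 27.8 J [-0.46  0.2   1.57  0.    1.37 -0.95] 
delta [0.2566 0.7548 0.1739] rot [ 1.000e-04 -3.000e-04 -5.033e-01]
```

```bash
python3 -m handwheel '{"rot":[[0,0,-0.5],[0,0,-0.5],[0,0,-0.5],[0,0,-0.5],[0,0,-0.5],[0,0,-0.5],[0,0,-0.5],[0,0,-0.5]],"delta_pos":[[0.04,0.12,0],[0.08,0.24,0.04],[0.12,0.36,0.08],[0.16,0.48,0.12],[0.2,0.6,0.17],[0.25,0.74,0.17],[0.25,0.74,0.17],[0.25,0.74,0.17]],"gripper":[1,1,1,1,1,1,1,1]}'; python3 - <<'E'
from h import *
m,im,d=snap('wrist','w1.png'); w=cloud(m,d); np.savez('w1.npz',im=im,w=w)
k=near(w,(.641,-.022),.045,.08,.095); P=w[k]
if len(P)>5: print(len(P),P.mean(0),cv2.minAreaRect((P[:,:2]*1000).astype(np.float32)))
E
python3 plan.py .6413 -.0225 .074 73.1
```

```text
time: 2.1
tcp_pos: [0.6386, -0.0279, 0.1999]
tcp_rot: [[-0.954, 0.299, -0.002], [0.299, 0.954, 0.0], [0.002, -0.0, -1.0]]
force: [-0.3, -0.5, 0.6]
finger_gap: 0.998
grasp_force: 0.0
2070 [ 0.64010288 -0.02226149  0.087482  ] ((641.6563110351562, -22.64851951599121), (15.959704399108887, 61.009857177734375), 74.67695617675781)
t 2.15 pos [ 0.638  -0.0291  0.2005] yaw 72.3 J [-0.1   0.52  1.27 -0.    1.36 -1.37] 
delta [-0.0044  0.0246  0.4217] rot [-0.0003 -0.0009 -0.0085]
```

View pics/w1.png

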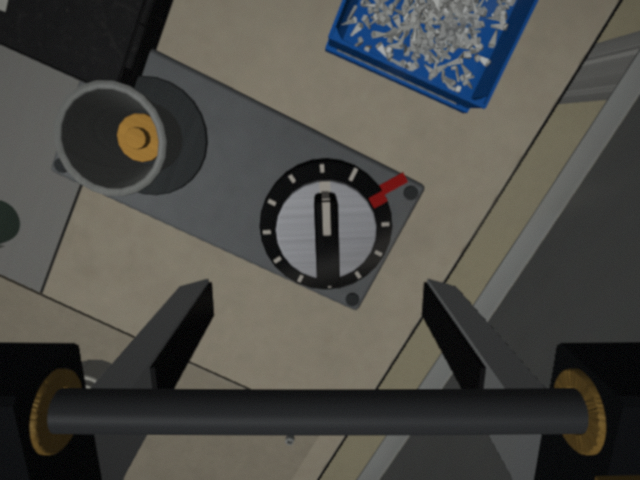

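The wrist view shows the pointer at (326,210), the red mark clockwise of it at (390,190), and the cup at (115,135) with its stop and pin.

```bash
python3 - <<'E'
from h import *
z=np.load('w1.npz'); w=z['w']; im=z['im'].astype(int)
k=(im[...,0]>110)&(im[...,1]<60)&(im[...,2]<70)&near(w,(.641,-.022),.09,0,.06)
P=w[k]; v=P.mean(0)[:2]-[.6415,-.0226]; print(len(P),np.degrees(np.arctan2(v[1],v[0])))
k=near(w,(.536,-.134),.05,.078,.09); P=w[k]; print('cup',len(P),ring(P[:,:2]),P[:,2].mean())
k=near(w,(.536,-.134),.016,.02,.06); P=w[k]; print('stop',np.median(P,0))
k=near(w,(.6415,-.0226),.06,.036,.04); P=w[k]; print('hous',len(P),ring(P[:,:2]))
k=near(w,(.6415,-.0226),.038,.085,.092); P=w[k];print('bar',cv2.minAreaRect((P[:,:2]*1000).astype(np.float32)))
E
python3 -m handwheel '{"rot":[[0,0,-0.02],[0,0,-0.02],[0,0,-0.02],[0,0,-0.02],[0,0,-0.02],[0,0,-0.02],[0,0,-0.02],[0,0,-0.02]],"delta_pos":[[-0.01,0.012,0.05],[-0.01,0.012,0.12],[-0.01,0.012,0.2],[-0.01,0.012,0.28],[-0.01,0.012,0.34],[-0.01,0.012,0.36],[-0.01,0.012,0.36],[-0.01,0.012,0.36]],"gripper":[1,1,1,1,1,1,1,1]}'; python3 plan.py .6416 -.0226 .074 74.7
```

```text
78 101.89092125830244
cup 3583 (array([ 0.53519116, -0.13491614]), 0.03685566711425781) 0.08195012437105591
stop [ 0.53584918 -0.13319071  0.03347126]
hous 5323 (array([ 0.64182971, -0.02256607]), 0.05171012878417969)
bar ((641.445556640625, -22.59009552001953), (15.958417892456055, 60.114585876464844), 74.67695617675781)
time: 2.82
tcp_pos: [0.6422, -0.0276, 0.0947]
tcp_rot: [[-0.962, 0.274, 0.001], [0.274, 0.962, -0.0], [-0.001, 0.0, -1.0]]
force: [0.0, 0.3, 0.6]
finger_gap: 1.002
grasp_force: 0.0
t 2.82 pos [ 0.6422 -0.0276  0.0947] yaw 74.1 J [-0.1   0.62  1.36 -0.    1.16 -1.39] 
delta [0.0064 0.0153 0.0689] rot [ 0.0001  0.0007 -0.007 ]
```

```bash
python3 -m handwheel '{"rot":[[0,0,-0.007],[0,0,-0.007],[0,0,-0.007],[0,0,-0.007],[0,0,-0.007]],"delta_pos":[[0.006,0.015,0.03],[0.006,0.015,0.06],[0.006,0.015,0.069],[0.006,0.015,0.069],[0.006,0.015,0.069]],"gripper":[1,1,1,1,1]}'; python3 plan.py .6416 -.0226 .074 74.7
python3 -m handwheel '{"rot":[[0,0,0],[0,0,0],[0,0,0],[0,0,0],[0,0,0],[0,0,0],[0,0,0],[0,0,0]],"delta_pos":[[0,0,0],[0,0,0],[0,0,0],[0,0,0],[0,0,0],[0,0,0],[0,0,0],[0,0,0]],"gripper":[0,0,0,0,0,0,0,0]}' 60;python3 plan.py .6416 -.0226 .074 74.7
```

```text
time: 3.23
tcp_pos: [0.6415, -0.0219, 0.0727]
tcp_rot: [[-0.965, 0.262, -0.0], [0.262, 0.965, 0.0], [0.0, -0.0, -1.0]]
force: [0.3, -0.4, 0.2]
finger_gap: 1.0
grasp_force: 0.0
t 3.23 pos [ 0.6415 -0.0219  0.0727] yaw 74.8 J [-0.09  0.65  1.37 -0.    1.12 -1.4 ] 
delta [-0.0011 -0.0022 -0.0044] rot [-0.     -0.0002  0.0012]
time: 3.9
tcp_pos: [0.6415, -0.0219, 0.0727]
tcp_rot: [[-0.965, 0.262, -0.0], [0.262, 0.965, 0.0], [0.0, 0.0, -1.0]]
force: [0.1, 0.0, -0.1]
finger_gap: 0.469
grasp_force: 0.0
t 3.9 pos [ 0.6415 -0.0219  0.0727] yaw 74.8 J [-0.09  0.65  1.37  0.    1.12 -1.4 ] 
delta [-0.001  -0.0021 -0.0042] rot [ 0.     -0.      0.0012]
```

```bash
python3 -m handwheel '{"rot":[[0,0,0],[0,0,0],[0,0,0],[0,0,0],[0,0,0],[0,0,0],[0,0,0],[0,0,0]],"delta_pos":[[0,-0.002,0],[0,-0.002,0],[0,-0.002,0],[0,-0.002,0],[0,-0.002,0],[0,-0.002,0],[0,-0.002,0],[0,-0.002,0]],"gripper":[0,0,0,0,0,0,0,0]}' 60;python3 plan.py .6416 -.0226 .074 14
```

```text
time: 4.57
tcp_pos: [0.6414, -0.0222, 0.0727]
tcp_rot: [[-0.965, 0.262, 0.0], [0.262, 0.965, 0.0], [-0.0, 0.0, -1.0]]
force: [1.7, 4.1, -0.3]
finger_gap: 0.17
grasp_force: 60.0
t 4.57 pos [ 0.6414 -0.0222  0.0727] yaw 74.8 J [-0.09  0.65  1.38  0.    1.12 -1.4 ] 
delta [-0.001  -0.0013 -0.0043] rot [ 3.000e-04 -1.000e-04  6.757e-01]
```

```bash
python3 -m handwheel '{"rot":[[0,0,0.05],[0,0,0.11],[0,0,0.17],[0,0,0.23],[0,0,0.29],[0,0,0.35],[0,0,0.4],[0,0,0.4]],"delta_pos":[[0,0,0],[0,0,0],[0,0,0],[0,0,0],[0,0,0],[0,0,0],[0,0,0],[0,0,0]],"gripper":[0,0,0,0,0,0,0,0]}' 60
python3 -m handwheel '{"rot":[[0,0,0.05],[0,0,0.11],[0,0,0.17],[0,0,0.23],[0,0,0.29],[0,0,0.295],[0,0,0.295],[0,0,0.295]],"delta_pos":[[0,0,0],[0,0,0],[0,0,0],[0,0,0],[0,0,0],[0,0,0],[0,0,0],[0,0,0]],"gripper":[0,0,0,0,0,0,0,0]}' 60;python3 plan.py .6416 -.0226 .074 12.2
```

```text
time: 5.23
tcp_pos: [0.6416, -0.022, 0.0728]
tcp_rot: [[-0.623, 0.782, 0.001], [0.782, 0.623, 0.001], [0.0, 0.001, -1.0]]
force: [3.4, 4.9, -1.4]
finger_gap: 0.167
grasp_force: 60.0
time: 5.9
tcp_pos: [0.6417, -0.0219, 0.0728]
tcp_rot: [[-0.212, 0.977, 0.001], [0.977, 0.212, 0.001], [0.0, 0.001, -1.0]]
force: [3.7, 6.4, -2.5]
finger_gap: 0.165
grasp_force: 60.0
t 5.9 pos [ 0.6417 -0.0219  0.0728] yaw 12.3 J [-0.09  0.65  1.38  0.    1.12 -0.31] 
delta [-0.002  -0.0008 -0.0041] rot [ 0.0007 -0.0003  0.0007]
```

```bash
python3 -m handwheel '{"rot":[[0,0,0],[0,0,0],[0,0,0],[0,0,0],[0,0,0],[0,0,0],[0,0,0],[0,0,0]],"delta_pos":[[0,0,0],[0,0,0],[0,0,0],[0,0,-0.05],[0,0,-0.15],[0,0,-0.25],[0,0,-0.35],[0,0,-0.42]],"gripper":[0.6,0.6,0.6,0.8,1,1,1,1]}' 60; python3 - <<'E'
from h import *
m,im,d=snap('wrist','w2.png'); w=cloud(m,d)
k=near(w,(.6415,-.0226),.038,.085,.092); P=w[k];print('bar',len(P),cv2.minAreaRect((P[:,:2]*1000).astype(np.float32)))
k=(im[...,0]>110)&(im[...,1]<60)&(im[...,2]<70)&near(w,(.641,-.022),.09,0,.06)
P=w[k]; v=P.mean(0)[:2]-[.6415,-.0226]; print(len(P),np.degrees(np.arctan2(v[1],v[0])))
m,im,d=snap('top'); w=cloud(m,d); k=near(w,(.5355,-.1347),.016,.02,.06); P=w[k]; print('stop',len(P),np.percentile(P[:,2],[10,50,90]))
E
python3 plan.py .4262 -.304 .2 12.2
```

```text
time: 6.57
tcp_pos: [0.6416, -0.0228, 0.2018]
tcp_rot: [[-0.212, 0.977, 0.002], [0.977, 0.212, -0.001], [-0.001, 0.002, -1.0]]
force: [0.0, 0.1, -0.1]
finger_gap: 0.699
grasp_force: 0.0
bar 1987 ((641.9989013671875, -22.43904685974121), (15.699624061584473, 60.69690704345703), 11.865811347961426)
410 101.7165857225188
stop 153 [0.03922179 0.04273449 0.05184314]
t 6.67 pos [ 0.6425 -0.0229  0.2031] yaw 12.2 J [-0.09  0.52  1.26 -0.    1.36 -0.31] 
delta [-0.7628 -0.9034  0.0064] rot [0.0038 0.0014 0.0005]
```

View pics/w2.png

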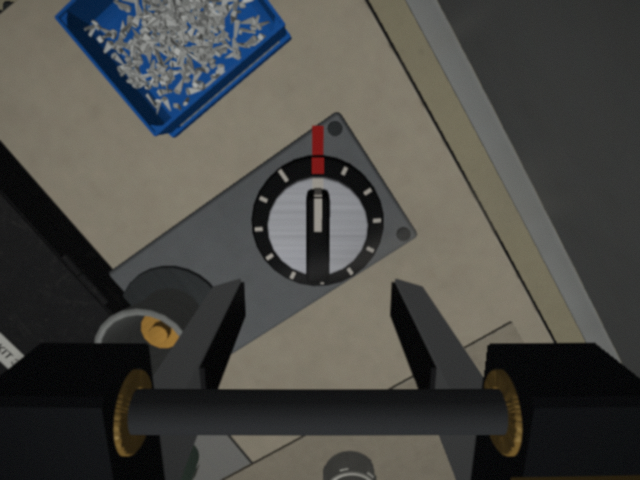

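The pointer (318,210) now lines up with the red mark (318,150), and the stop has risen to about 42 mm. Next is the brass sleeve.

```bash
python3 -m handwheel '{"rot":[[0,0,0],[0,0,0],[0,0,0],[0,0,0],[0,0,0],[0,0,0],[0,0,0],[0,0,0]],"delta_pos":[[-0.07,-0.09,0],[-0.16,-0.19,0],[-0.25,-0.3,0],[-0.34,-0.41,0],[-0.43,-0.52,0],[-0.52,-0.63,0],[-0.61,-0.74,0],[-0.66,-0.8,0]],"gripper":[1,1,1,1,1,1,1,1]}' 20
python3 -m handwheel '{"rot":[[0,0,0],[0,0,0],[0,0,0]],"delta_pos":[[-0.03,-0.03,0],[-0.03,-0.03,0],[-0.03,-0.03,0]],"gripper":[1,1,1]}'
python3 - <<'E'
from h import *
m,im,d=snap('wrist','w3.png'); w=cloud(m,d)
for n,c,R,lo,hi in(('outer',(.4262,-.304),.045,.085,.095),('inner',(.442,-.4245),.03,.115,.128),('cup',(.5355,-.1347),.05,.078,.09)):
    P=w[near(w,c,R,lo,hi)]
    if len(P)>5: print(n,len(P),ring(P[:,:2]),P[:,2].mean())
E
python3 plan.py .4262 -.304 .075 12.2
```

```text
time: 7.33
tcp_pos: [0.4463, -0.269, 0.198]
tcp_rot: [[-0.211, 0.977, -0.001], [0.977, 0.211, 0.0], [0.0, -0.001, -1.0]]
force: [-0.7, 0.3, 0.6]
finger_gap: 0.999
grasp_force: 0.0
time: 7.58
tcp_pos: [0.4421, -0.2774, 0.1983]
tcp_rot: [[-0.211, 0.977, -0.0], [0.977, 0.211, 0.001], [0.001, -0.0, -1.0]]
force: [0.6, 0.1, 0.0]
finger_gap: 1.0
grasp_force: 0.0
outer 2594 (array([ 0.42588913, -0.30326669]), 0.030480283737182617) 0.08945402647628464
inner 2038 (array([ 0.44149445, -0.42425092]), 0.018571592330932616) 0.121491923446811
cup 3401 (array([ 0.5352619 , -0.13515346]), 0.036887542724609375) 0.08197143108847123
t 7.63 pos [ 0.4425 -0.2769  0.1983] yaw 12.3 J [-0.63  0.26  1.63  0.    1.25 -0.84] 
delta [-0.077  -0.0722  0.411 ] rot [-0.0002 -0.0003  0.0008]
```

View pics/w3.png

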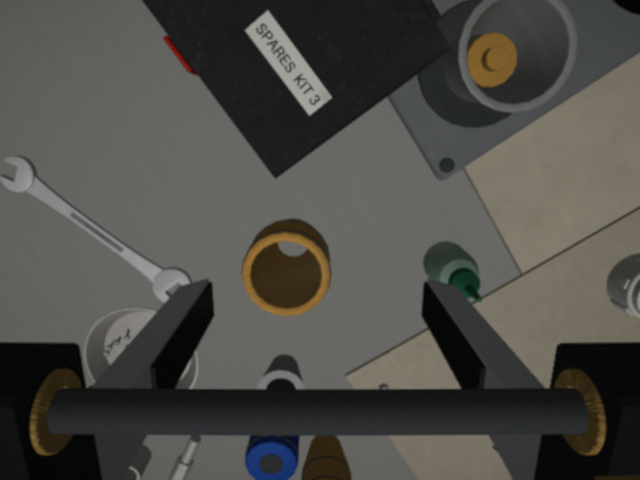

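The wrist view shows the large brass sleeve at (287,275), clear of the fingers' closing line. The bottle is at (455,270).

```bash
python3 -m handwheel '{"rot":[[0,0,0],[0,0,0],[0,0,0],[0,0,0],[0,0,0],[0,0,0],[0,0,0],[0,0,0]],"delta_pos":[[-0.04,-0.04,0],[-0.075,-0.072,0],[-0.075,-0.072,0.08],[-0.075,-0.072,0.16],[-0.075,-0.072,0.24],[-0.075,-0.072,0.3],[-0.075,-0.072,0.32],[-0.075,-0.072,0.32]],"gripper":[1,1,1,1,1,1,1,1]}' 20
python3 plan.py .4259 -.3034 .075 12.2
```

```text
time: 8.3
tcp_pos: [0.426, -0.3028, 0.1014]
tcp_rot: [[-0.214, 0.977, -0.002], [0.977, 0.214, 0.002], [0.002, -0.002, -1.0]]
force: [0.5, -0.8, 0.7]
finger_gap: 1.002
grasp_force: 0.0
t 8.3 pos [ 0.426  -0.3028  0.1014] yaw 12.4 J [-0.69  0.38  1.72  0.    1.05 -0.9 ] 
delta [-0.0019 -0.0004  0.0881] rot [-0.0011 -0.0014  0.0017]
```

```bash
python3 -m handwheel '{"rot":[[0,0,0],[0,0,0],[0,0,0],[0,0,0],[0,0,0],[0,0,0],[0,0,0],[0,0,0]],"delta_pos":[[-0.002,0,0.05],[-0.002,0,0.088],[-0.002,0,0.088],[-0.002,0,0.088],[-0.002,0,0.088],[-0.002,0,0.088],[-0.002,0,0.088],[-0.002,0,0.088]],"gripper":[1,1,1,0.5,0.5,0.5,0.5,0.5]}' 25
python3 -m handwheel '{"rot":[[0,0,0],[0,0,0],[0,0,0],[0,0,0]],"delta_pos":[[0,0,0],[0,0,0],[0,0,0],[0,0,0]],"gripper":[0.5,0.5,0.5,0.5]}' 25
python3 plan.py .4259 -.3034 .23 12.2
```

```text
time: 8.97
tcp_pos: [0.4259, -0.3049, 0.0768]
tcp_rot: [[-0.212, 0.977, 0.001], [0.977, 0.212, -0.0], [-0.001, 0.0, -1.0]]
force: [-0.1, -0.4, -0.1]
finger_gap: 0.683
grasp_force: 0.0
time: 9.3
tcp_pos: [0.426, -0.3049, 0.0767]
tcp_rot: [[-0.212, 0.977, 0.001], [0.977, 0.212, -0.0], [-0.001, 0.0, -1.0]]
force: [0.9, -0.5, 3.6]
finger_gap: 0.645
grasp_force: 25.0
t 9.3 pos [ 0.426  -0.3049  0.0767] yaw 12.3 J [-0.69  0.41  1.74  0.    0.99 -0.91] 
delta [ 0.0048  0.0011 -0.5111] rot [0.0003 0.0003 0.0006]
```

```bash
python3 -m handwheel '{"rot":[[0,0,0],[0,0,0],[0,0,0],[0,0,0],[0,0,0],[0,0,0],[0,0,0],[0,0,0]],"delta_pos":[[0,0,-0.03],[0,0,-0.08],[0,0,-0.16],[0,0,-0.24],[0,0,-0.32],[0,0,-0.38],[0,0,-0.41],[0,0,-0.41]],"gripper":[0.5,0.5,0.5,0.5,0.5,0.5,0.5,0.5]}' 25
python3 plan.py .5356 -.1365 .197 12.2
```

```text
time: 9.97
tcp_pos: [0.426, -0.3051, 0.201]
tcp_rot: [[-0.212, 0.977, 0.002], [0.977, 0.212, -0.002], [-0.002, 0.001, -1.0]]
force: [0.5, 0.3, -3.9]
finger_gap: 0.643
grasp_force: 25.0
t 9.97 pos [ 0.426  -0.3051  0.201 ] yaw 12.3 J [-0.69  0.26  1.62 -0.    1.26 -0.91] 
delta [0.4716 0.4762 0.0132] rot [0.0009 0.0012 0.0006]
```

```bash
python3 -m handwheel '{"rot":[[0,0,0],[0,0,0],[0,0,0],[0,0,0],[0,0,0],[0,0,0],[0,0,0],[0,0,0]],"delta_pos":[[0.04,0.04,0],[0.12,0.12,0],[0.2,0.2,0],[0.28,0.28,0],[0.36,0.36,0],[0.43,0.43,0],[0.47,0.475,0],[0.47,0.475,0]],"gripper":[0.5,0.5,0.5,0.5,0.5,0.5,0.5,0.5]}' 25
python3 -m handwheel '{"rot":[[0,0,0],[0,0,0]],"delta_pos":[[0,0,0],[0,0,0]],"gripper":[0.5,0.5]}' 25
python3 - <<'E'
from h import *
o=r.get_obs(); print(o['tcp_pos'],o['time'])
for n in('wrist','top','scene'):
    m,im,d=snap(n,n+'4.png'); w=cloud(m,d); np.savez(n+'4.npz',w=w,im=im)
    for lo,hi,R in ((.203,.222,.045),(.16,.205,.045),(.075,.09,.05)):
        P=w[near(w,(.5353,-.135),R,lo,hi)]
        if len(P)>8: print(n,lo,len(P),ring(P[:,:2]),fitc(P[:,:2]),P.mean(0).round(4),P[:,2].max())
E
```

```text
time: 10.63
tcp_pos: [0.5359, -0.1338, 0.1975]
tcp_rot: [[-0.215, 0.977, -0.002], [0.977, 0.215, 0.001], [0.002, -0.002, -1.0]]
force: [-0.1, -1.2, -3.7]
finger_gap: 0.64
grasp_force: 25.0
time: 10.8
tcp_pos: [0.5344, -0.137, 0.1982]
tcp_rot: [[-0.212, 0.977, -0.002], [0.977, 0.212, 0.0], [0.001, -0.002, -1.0]]
force: [-0.9, 0.5, -3.6]
finger_gap: 0.646
grasp_force: 25.0
[ 0.53443485 -0.1369978   0.19817267] 10.8
wrist 0.203 10760 (array([ 0.53261487, -0.12879512]), 0.042503150939941406) (array([ 0.5337066 , -0.13342584]), np.float64(0.028140667000599088)) [ 0.5338 -0.1338  0.2109] 0.2219847293126401
wrist 0.16 9604 (array([ 0.53266162, -0.12902115]), 0.04241218948364258) (array([ 0.53314063, -0.13080156]), np.float64(0.027732762079111573)) [ 0.5351 -0.14    0.186 ] 0.2049976044264137
wrist 0.075 1814 (array([ 0.53514172, -0.13486568]), 0.03631930923461914) (array([ 0.53490764, -0.13380359]), np.float64(0.032345411510780894)) [ 0.5324 -0.1187  0.0817] 0.08474967352021917
top 0.075 53 (array([ 0.53622321, -0.16359909]), 0.02095141410827637) (array([ 0.53581992, -0.15053906]), np.float64(0.01978855561215045)) [ 0.5353 -0.1664  0.0823] 0.08705849223956896
scene 0.203 283 (array([ 0.53575452, -0.13779128]), 0.044114265441894535) (array([ 0.53270538, -0.13929499]), np.float64(0.031054912282057624)) [ 0.5356 -0.1425  0.2106] 0.2219786919709651
scene 0.16 485 (array([ 0.53576794, -0.1385098 ]), 0.04398765563964844) (array([ 0.53353832, -0.137848  ]), np.float64(0.029556061570246126)) [ 0.5301 -0.1523  0.1865] 0.20486738002999283
scene 0.075 222 (array([ 0.53724341, -0.13720775]), 0.03996094131469727) (array([ 0.53459019, -0.13755827]), np.float64(0.03318827390343673)) [ 0.5351 -0.1371  0.0807] 0.0866057477843869
```

View pics/wrist4.png

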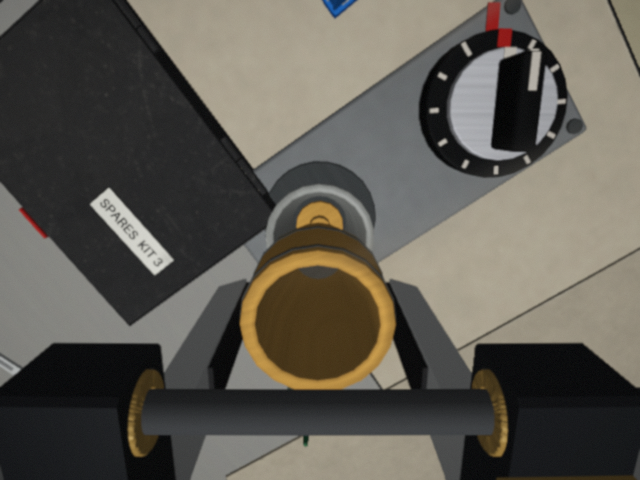

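The wrist view shows the held sleeve's rim at (318,318), with the cup behind it at (320,225).

```bash
python3 - <<'E'
from h import *
z=np.load('wrist4.npz'); w=z['w']; im=z['im'].astype(int)
br=(im[...,0]>im[...,2]*1.6)&(im[...,0]>120)
k=br&near(w,(.5345,-.1355),.034,.205,.218); P=w[k]
print(len(P),ring(P[:,:2]),np.percentile(P[:,2],[5,50,95]))
A=np.c_[P[:,:2]-P[:,:2].mean(0),np.ones(len(P))]; print('tilt',np.linalg.lstsq(A,P[:,2],rcond=None)[0])
h=cv2.convexHull((P[:,:2]*1000).astype(np.float32)).reshape(-1,2)/1000; print(fitc(h))
E
```

```text
5814 (array([ 0.53411963, -0.13573904]), 0.029721572875976564) [0.21038772 0.21142545 0.21242629]
tilt [0.0014204  0.00333273 0.21141332]
(array([ 0.53404878, -0.13564518]), np.float64(0.029389193967221883))
```

```bash
python3 plan.py .5356 -.1363 .129 12.2; python3 -m handwheel '{"rot":[[0,0,0],[0,0,0],[0,0,0],[0,0,0],[0,0,0],[0,0,0],[0,0,0],[0,0,0]],"delta_pos":[[0,0.004,0],[0,0.004,0.03],[0,0.004,0.06],[0,0.004,0.09],[0,0.004,0.12],[0,0.004,0.12],[0,0.004,0.12],[0,0.004,0.12]],"gripper":[0.5,0.5,0.5,0.5,0.5,0.5,0.5,0.5]}' 25;  python3 plan.py .5356 -.1363 .129 12.2
```

```text
t 10.95 pos [ 0.5346 -0.1375  0.199 ] yaw 12.2 J [-0.32  0.32  1.54 -0.    1.27 -0.53] 
delta [0.0031 0.0043 0.2333] rot [-0.0004 -0.0002 -0.0001]
time: 11.62
tcp_pos: [0.5364, -0.1365, 0.1635]
tcp_rot: [[-0.212, 0.977, 0.0], [0.977, 0.212, -0.0], [-0.0, 0.0, -1.0]]
force: [-0.1, 0.0, -3.7]
finger_gap: 0.642
grasp_force: 25.0
t 11.62 pos [ 0.5364 -0.1365  0.1635] yaw 12.3 J [-0.32  0.36  1.58  0.    1.2  -0.53] 
delta [ 0.0013 -0.0025  0.1151] rot [0.0001 0.0001 0.0007]
```

```bash
python3 -m handwheel '{"rot":[[0,0,0],[0,0,0],[0,0,0],[0,0,0],[0,0,0],[0,0,0],[0,0,0],[0,0,0]],"delta_pos":[[0.001,-0.0025,0],[0.001,-0.0025,0.02],[0.001,-0.0025,0.045],[0.001,-0.0025,0.07],[0.001,-0.0025,0.09],[0.001,-0.0025,0.11],[0.001,-0.0025,0.11],[0.001,-0.0025,0.11]],"gripper":[0.5,0.5,0.5,0.5,0.5,0.5,0.5,0.5]}' 25; python3 - <<'E'
from h import *
m,im,d=snap('wrist','w5.png'); w=cloud(m,d); im=im.astype(int); o=r.get_obs(); print(o['tcp_pos'])
br=(im[...,0]>im[...,2]*1.6)&(im[...,0]>110)
P=w[br&near(w,(.5355,-.135),.034,.135,.152)]
h=cv2.convexHull((P[:,:2]*1000).astype(np.float32)).reshape(-1,2)/1000; print('sleeve',ring(P[:,:2]),fitc(h),np.median(P[:,2]))
P=w[near(w,(.5353,-.135),.04,.078,.086)]; print('cup',len(P),ring(P[:,:2]))
E
python3 plan.py .5356 -.1363 .1195 12.2
```

```text
time: 12.28
tcp_pos: [0.5353, -0.1363, 0.13]
tcp_rot: [[-0.212, 0.977, -0.001], [0.977, 0.212, 0.0], [0.0, -0.001, -1.0]]
force: [0.6, -0.4, -4.2]
finger_gap: 0.642
grasp_force: 25.0
[ 0.5355463  -0.1363847   0.13038953]
sleeve (array([ 0.53476453, -0.13501144]), 0.02989090156555176) (array([ 0.53486803, -0.13490545]), np.float64(0.02944909628518115)) 0.14316917285475933
cup 3175 (array([ 0.53519757, -0.1347764 ]), 0.03644405746459961)
t 12.33 pos [ 0.5355 -0.1364  0.1304] yaw 12.3 J [-0.32  0.4   1.61  0.    1.13 -0.53] 
delta [0.0002 0.0002 0.0363] rot [ 0.     -0.      0.0006]
```

```bash
python3 -m handwheel '{"rot":[[0,0,0],[0,0,0],[0,0,0],[0,0,0],[0,0,0],[0,0,0],[0,0,0],[0,0,0]],"delta_pos":[[0.001,0.001,0.006],[0.001,0.001,0.012],[0.001,0.001,0.018],[0.001,0.001,0.024],[0.001,0.001,0.029],[0.001,0.001,0.032],[0.001,0.001,0.032],[0.001,0.001,0.032]],"gripper":[0.5,0.5,0.5,0.5,0.5,0.5,0.5,0.5]}' 25
python3 -m handwheel '{"rot":[[0,0,0],[0,0,0],[0,0,0],[0,0,0]],"delta_pos":[[0,0,0.002],[0,0,0.003],[0,0,0.003],[0,0,0.003]],"gripper":[0.5,0.5,0.5,0.5]}' 25
```

```text
time: 13.0
tcp_pos: [0.5357, -0.136, 0.1207]
tcp_rot: [[-0.212, 0.977, -0.0], [0.977, 0.212, 0.0], [0.0, -0.0, -1.0]]
force: [-0.3, 0.5, -3.6]
finger_gap: 0.643
grasp_force: 25.0
time: 13.33
tcp_pos: [0.5357, -0.136, 0.1199]
tcp_rot: [[-0.212, 0.977, 0.0], [0.977, 0.212, -0.0], [-0.0, 0.0, -1.0]]
force: [-0.7, 0.3, -3.4]
finger_gap: 0.649
grasp_force: 25.0
```

```bash
python3 -m handwheel '{"rot":[[0,0,0],[0,0,0],[0,0,0],[0,0,0]],"delta_pos":[[0,0,0.001],[0,0,0.002],[0,0,0.003],[0,0,0.003]],"gripper":[0.5,0.5,0.5,0.5]}' 25
```

```text
time: 13.67
tcp_pos: [0.5357, -0.136, 0.1189]
tcp_rot: [[-0.212, 0.977, -0.0], [0.977, 0.212, 0.0], [0.0, -0.0, -1.0]]
force: [-0.2, 0.1, -4.0]
finger_gap: 0.641
grasp_force: 25.0
```

```bash
python3 -m handwheel '{"rot":[[0,0,0],[0,0,0],[0,0,0],[0,0,0]],"delta_pos":[[0,0,0.001],[0,0,0.002],[0,0,0.002],[0,0,0.002]],"gripper":[0.5,0.5,0.5,0.5]}' 25
```

```text
time: 14.0
tcp_pos: [0.5357, -0.136, 0.1183]
tcp_rot: [[-0.212, 0.977, -0.0], [0.977, 0.212, -0.0], [-0.0, -0.0, -1.0]]
force: [-0.3, 1.1, -4.2]
finger_gap: 0.645
grasp_force: 25.0
```

```bash
python3 -m handwheel '{"rot":[[0,0,0],[0,0,0],[0,0,0],[0,0,0]],"delta_pos":[[0,0,0.001],[0,0,0.002],[0,0,0.003],[0,0,0.003]],"gripper":[0.5,0.5,0.5,0.5]}' 25
```

```text
time: 14.33
tcp_pos: [0.5358, -0.1361, 0.1179]
tcp_rot: [[-0.212, 0.977, 0.0], [0.977, 0.212, -0.0], [-0.0, 0.0, -1.0]]
force: [-2.1, 1.4, 3.5]
finger_gap: 0.64
grasp_force: 25.0
```

Contact: about 7 N of support. I let go and back off straight up.

```bash
python3 -m handwheel '{"rot":[[0,0,0],[0,0,0],[0,0,0],[0,0,0],[0,0,0],[0,0,0],[0,0,0],[0,0,0]],"delta_pos":[[0,0,-0.001],[0,0,-0.001],[0,0,-0.001],[0,0,-0.001],[0,0,-0.001],[0,0,-0.001],[0,0,-0.03],[0,0,-0.1]],"gripper":[0.75,0.85,0.9,1,1,1,1,1]}' 25
python3 -m handwheel '{"rot":[[0,0,0],[0,0,0],[0,0,0],[0,0,0]],"delta_pos":[[0,0,-0.1],[0,0,-0.2],[0,0,-0.3],[0,0,-0.32]],"gripper":[1,1,1,1]}' 25
python3 - <<'E'
from h import *
m,im,d=snap('wrist','w6.png'); w=cloud(m,d); im=im.astype(int)
br=(im[...,0]>im[...,2]*1.6)&(im[...,0]>110)
P=w[br&near(w,(.5355,-.135),.036,.12,.14)]
print('sleeve',len(P),ring(P[:,:2]),np.percentile(P[:,2],[5,50,95]))
A=np.c_[P[:,:2]-P[:,:2].mean(0),np.ones(len(P))]; print('tilt',np.linalg.lstsq(A,P[:,2],rcond=None)[0])
P=w[near(w,(.6415,-.0226),.038,.084,.092)];print('bar',len(P),cv2.minAreaRect((P[:,:2]*1000).astype(np.float32)))
E
python3 plan.py .4417 -.4243 .23 12.2
```

```text
time: 15.0
tcp_pos: [0.5346, -0.1357, 0.146]
tcp_rot: [[-0.212, 0.977, -0.004], [0.977, 0.212, 0.001], [0.002, -0.004, -1.0]]
force: [-0.0, -0.0, -0.4]
finger_gap: 1.0
grasp_force: 0.0
time: 15.33
tcp_pos: [0.5368, -0.1364, 0.2493]
tcp_rot: [[-0.212, 0.977, 0.007], [0.977, 0.212, -0.002], [-0.004, 0.006, -1.0]]
force: [-0.6, 0.7, 0.6]
finger_gap: 0.999
grasp_force: 0.0
sleeve 2001 (array([ 0.53605035, -0.13405156]), 0.02963116455078125) [0.1298007  0.13108081 0.13229556]
tilt [-0.00549327 -0.00971407  0.13106693]
bar 1853 ((641.0010986328125, -22.172731399536133), (16.491304397583008, 60.31099319458008), 12.279842376708984)
t 15.38 pos [ 0.5367 -0.1363  0.248 ] yaw 12.3 J [-0.31  0.29  1.48 -0.    1.37 -0.53] 
delta [-0.8707 -0.5135  0.0598] rot [0.0035 0.0021 0.0007]
```

View pics/w6.png

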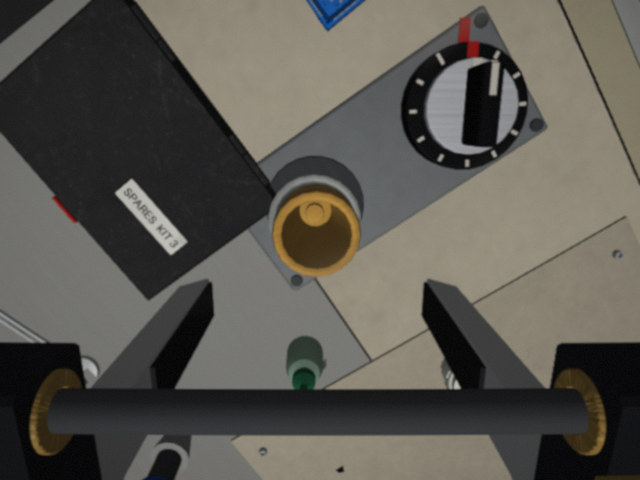

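The brass sleeve stands upright in the cup at (316,232) and the pointer is still on the mark. Now the steel sleeve.

```bash
python3 -m handwheel '{"rot":[[0,0,0],[0,0,0],[0,0,0],[0,0,0],[0,0,0],[0,0,0],[0,0,0],[0,0,0]],"delta_pos":[[-0.1,-0.06,0],[-0.2,-0.12,0],[-0.3,-0.18,0],[-0.4,-0.24,0],[-0.5,-0.29,0],[-0.6,-0.35,0],[-0.7,-0.41,0],[-0.77,-0.45,0]],"gripper":[1,1,1,1,1,1,1,1]}' 20
python3 -m handwheel '{"rot":[[0,0,0],[0,0,0],[0,0,0],[0,0,0]],"delta_pos":[[-0.02,-0.02,0.03],[-0.02,-0.02,0.06],[-0.02,-0.02,0.06],[-0.02,-0.02,0.06]],"gripper":[1,1,1,1]}'
python3 - <<'E'
from h import *
m,im,d=snap('wrist'); w=cloud(m,d)
P=w[near(w,(.4417,-.4243),.03,.117,.127)]
if len(P)>5: print(len(P),ring(P[:,:2]),P[:,2].mean())
E
python3 plan.py .4417 -.4243 .16 12.2
```

```text
time: 16.05
tcp_pos: [0.4512, -0.3927, 0.2423]
tcp_rot: [[-0.211, 0.977, -0.001], [0.977, 0.211, 0.001], [0.001, -0.001, -1.0]]
force: [-0.9, -0.2, 0.3]
finger_gap: 0.997
grasp_force: 0.0
time: 16.38
tcp_pos: [0.4485, -0.3961, 0.2244]
tcp_rot: [[-0.213, 0.977, -0.001], [0.977, 0.213, 0.002], [0.002, -0.001, -1.0]]
force: [-0.5, 0.4, 0.3]
finger_gap: 0.999
grasp_force: 0.0
2213 (array([ 0.44202933, -0.42483337]), 0.018118701934814452) 0.1221254995496416
t 16.43 pos [ 0.4488 -0.3963  0.2252] yaw 12.3 J [-0.78  0.41  1.37  0.    1.36 -1.  ] 
delta [-0.0864 -0.043   0.2174] rot [-0.0002 -0.0004  0.0016]
```

```bash
python3 -m handwheel '{"rot":[[0,0,0],[0,0,0],[0,0,0],[0,0,0],[0,0,0],[0,0,0],[0,0,0],[0,0,0]],"delta_pos":[[-0.05,-0.03,0],[-0.087,-0.043,0.05],[-0.087,-0.043,0.12],[-0.087,-0.043,0.19],[-0.087,-0.043,0.22],[-0.087,-0.043,0.22],[-0.087,-0.043,0.22],[-0.087,-0.043,0.22]],"gripper":[1,1,1,1,1,1,1,0.8]}' 20
python3 plan.py .4418 -.4245 .105 12.2
```

```text
time: 17.1
tcp_pos: [0.4418, -0.4258, 0.1611]
tcp_rot: [[-0.213, 0.977, 0.002], [0.977, 0.213, -0.002], [-0.002, 0.001, -1.0]]
force: [0.6, -0.3, 0.4]
finger_gap: 0.96
grasp_force: 0.0
t 17.1 pos [ 0.4418 -0.4258  0.1611] yaw 12.3 J [-0.83  0.49  1.4   0.    1.25 -1.04] 
delta [0.0047 0.0007 0.187 ] rot [0.0007 0.0012 0.001 ]
```

```bash
python3 -m handwheel '{"rot":[[0,0,0],[0,0,0],[0,0,0],[0,0,0],[0,0,0],[0,0,0],[0,0,0],[0,0,0]],"delta_pos":[[0.004,0.001,0.04],[0.004,0.001,0.09],[0.004,0.001,0.14],[0.004,0.001,0.185],[0.004,0.001,0.185],[0.004,0.001,0.185],[0.004,0.001,0.185],[0.004,0.001,0.185]],"gripper":[0.8,0.8,0.8,0.7,0.7,0.7,0.7,0.7]}' 20
python3 plan.py .4418 -.4245 .105 12.2
python3 -m handwheel '{"rot":[[0,0,0],[0,0,0],[0,0,0],[0,0,0],[0,0,0],[0,0,0],[0,0,0],[0,0,0]],"delta_pos":[[0,0,0],[0,0,0],[0,0,0],[0,0,0],[0,0,0],[0,0,0],[0,0,0],[0,0,0]],"gripper":[0.2,0.2,0.2,0.2,0.2,0.2,0.2,0.2]}' 25
```

```text
time: 17.77
tcp_pos: [0.4415, -0.4249, 0.1051]
tcp_rot: [[-0.212, 0.977, 0.001], [0.977, 0.212, -0.001], [-0.002, 0.001, -1.0]]
force: [-0.1, -0.1, -0.3]
finger_gap: 0.696
grasp_force: 0.0
t 17.77 pos [ 0.4415 -0.4249  0.1051] yaw 12.3 J [-0.83  0.55  1.45 -0.    1.14 -1.04] 
delta [0.0011 0.0011 0.0003] rot [0.0006 0.001  0.0007]
time: 18.43
tcp_pos: [0.4412, -0.4246, 0.104]
tcp_rot: [[-0.212, 0.977, 0.0], [0.977, 0.212, -0.0], [-0.0, 0.0, -1.0]]
force: [1.5, 0.1, 0.7]
finger_gap: 0.377
grasp_force: 25.0
```

```bash
python3 -m handwheel '{"rot":[[0,0,0],[0,0,0],[0,0,0],[0,0,0],[0,0,0],[0,0,0],[0,0,0],[0,0,0]],"delta_pos":[[0,0,-0.03],[0,0,-0.09],[0,0,-0.17],[0,0,-0.25],[0,0,-0.33],[0,0,-0.41],[0,0,-0.48],[0,0,-0.54]],"gripper":[0.2,0.2,0.2,0.2,0.2,0.2,0.2,0.2]}' 25
python3 plan.py .5356 -.1355 .266 12.2
```

```text
time: 19.1
tcp_pos: [0.4411, -0.4245, 0.2681]
tcp_rot: [[-0.212, 0.977, 0.001], [0.977, 0.212, -0.001], [-0.001, 0.0, -1.0]]
force: [-0.3, -0.3, -2.8]
finger_gap: 0.382
grasp_force: 25.0
t 19.1 pos [ 0.4411 -0.4245  0.2681] yaw 12.3 J [-0.83  0.41  1.26 -0.    1.46 -1.04] 
delta [0.8743 0.5124 0.0066] rot [0.0003 0.0005 0.0007]
```

```bash
python3 -m handwheel '{"rot":[[0,0,0],[0,0,0],[0,0,0],[0,0,0],[0,0,0],[0,0,0],[0,0,0],[0,0,0]],"delta_pos":[[0.05,0.03,0],[0.14,0.08,0],[0.24,0.14,0],[0.34,0.2,0],[0.44,0.26,0],[0.53,0.31,0],[0.6,0.35,0],[0.6,0.35,0]],"gripper":[0.2,0.2,0.2,0.2,0.2,0.2,0.2,0.2]}' 25
python3 plan.py .5356 -.1355 .266 12.2
python3 -m handwheel '{"rot":[[0,0,0],[0,0,0],[0,0,0],[0,0,0],[0,0,0],[0,0,0],[0,0,0],[0,0,0]],"delta_pos":[[0.04,0.02,0],[0.1,0.06,0],[0.17,0.1,0],[0.22,0.13,0],[0.26,0.155,0],[0.274,0.162,0],[0.274,0.162,0],[0.274,0.162,0]],"gripper":[0.2,0.2,0.2,0.2,0.2,0.2,0.2,0.2]}' 25
python3 - <<'E'
from h import *
m,im,d=snap('wrist','w7.png'); o=r.get_obs(); print(o['tcp_pos'],o['force']); w=cloud(m,d); np.savez('w7.npz',w=w,im=im);im=im.astype(int)
bl=(im[...,2]>im[...,0]*1.5)&(im[...,2]>60)
P=w[bl&near(w,(.5356,-.1355),.04,.277,.29)]
print(len(P),ring(P[:,:2]),np.percentile(P[:,2],[5,50,95]))
A=np.c_[P[:,:2]-P[:,:2].mean(0),np.ones(len(P))]; print('tilt',np.linalg.lstsq(A,P[:,2],rcond=None)[0])
br=(im[...,0]>im[...,2]*1.6)&(im[...,0]>110)
P=w[br&near(w,(.5355,-.135),.036,.12,.14)]; print('sleeve',len(P),ring(P[:,:2]))
E
```

```text
time: 19.77
tcp_pos: [0.5065, -0.2227, 0.2666]
tcp_rot: [[-0.216, 0.976, 0.0], [0.976, 0.216, 0.001], [0.001, 0.0, -1.0]]
force: [0.7, 0.4, -2.0]
finger_gap: 0.378
grasp_force: 25.0
t 19.77 pos [ 0.5065 -0.2227  0.2666] yaw 12.5 J [-0.48  0.28  1.45  0.    1.42 -0.7 ] 
delta [0.2629 0.1576 0.0022] rot [ 0.0003 -0.0004  0.0029]
time: 20.43
tcp_pos: [0.5354, -0.1363, 0.266]
tcp_rot: [[-0.212, 0.977, -0.0], [0.977, 0.212, -0.0], [-0.0, -0.0, -1.0]]
force: [-0.5, -0.2, -1.9]
finger_gap: 0.381
grasp_force: 25.0
[ 0.53535947 -0.13650355  0.26597487] [-0.81249471 -0.13262008 -3.12356548]
5387 (array([ 0.53554736, -0.1374028 ]), 0.01860916519165039) [0.28221257 0.28403227 0.28507377]
tilt [ 0.01425598 -0.02599389  0.2838658 ]
sleeve 1319 (array([ 0.53596643, -0.133377  ]), 0.02952176856994629)
```

View pics/w7.png

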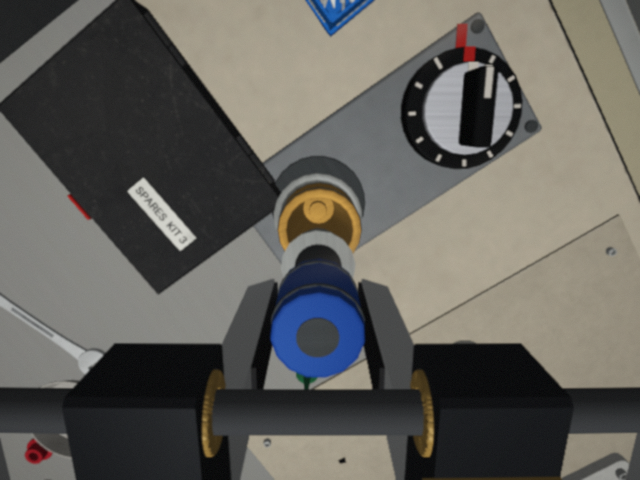

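The wrist view shows the blue grip top at (318,335), with the brass mouth behind it at (320,220).

```bash
python3 - <<'E'
from h import *
z=np.load('w7.npz'); w=z['w']; im=z['im'].astype(int)
for lo in(.281,.2825,.2835):
    k=near(w,(.5356,-.1365),.024,lo,.288); P=w[k]; h=cv2.convexHull((P[:,:2]*1000).astype(np.float32)).reshape(-1,2)/1000
    A=np.c_[P[:,:2]-P[:,:2].mean(0),np.ones(len(P))]; print(len(P),ring(P[:,:2]),fitc(h),np.median(P[:,2]),np.linalg.lstsq(A,P[:,2],rcond=None)[0][:2])
E
python3 plan.py .5358 -.1345 .22 12.2
```

```text
6909 (array([ 0.53468665, -0.13207822]), 0.022619787216186522) (array([ 0.53534902, -0.13446572]), np.float64(0.020734923155672772)) 0.2841853621487482 [ 0.00290891 -0.01084798]
6635 (array([ 0.53468665, -0.13207822]), 0.022619787216186522) (array([ 0.53550954, -0.13535855]), np.float64(0.020048353212707117)) 0.2842280729846558 [0.00178674 0.00055229]
5703 (array([ 0.53462616, -0.13179659]), 0.022564826965332033) (array([ 0.53541768, -0.1343315 ]), np.float64(0.020216121895979978)) 0.284347745718063 [0.00040231 0.00564444]
t 20.48 pos [ 0.5354 -0.1365  0.266 ] yaw 12.2 J [-0.32  0.28  1.45 -0.    1.42 -0.53] 
delta [0.0062 0.0029 0.1532] rot [-0.0001  0.0001  0.0001]
```

```bash
cat >> h.py <<'E'
def blue(w,im,c,z):
    im=im.astype(int); k=(im[...,2]>im[...,0]*1.8)&(im[...,2]>90)&near(w,c,.026,z-.0015,z+.0025); k=k.astype(np.uint8)
    k=cv2.morphologyEx(k,cv2.MORPH_OPEN,np.ones((3,3),np.uint8))>0
    P=w[k]; h=cv2.convexHull((P[:,:2]*1000).astype(np.float32)).reshape(-1,2)/1000
    print('blue',len(P),ring(P[:,:2]),fitc(h),np.median(P[:,2]))
E
python3 - <<'E'
from h import *
z=np.load('w7.npz'); blue(z['w'],z['im'],(.5356,-.1365),.2842)
E
python3 -m handwheel '{"rot":[[0,0,0],[0,0,0],[0,0,0],[0,0,0],[0,0,0],[0,0,0],[0,0,0]],"delta_pos":[[0.006,0.003,0],[0.006,0.003,0.02],[0.006,0.003,0.04],[0.006,0.003,0.06],[0.006,0.003,0.07],[0.006,0.003,0.07],[0.006,0.003,0.07]],"gripper":[0.2,0.2,0.2,0.2,0.2,0.2,0.2]}' 25
python3 - <<'E'
from h import *
m,im,d=snap('wrist'); o=r.get_obs(); print(o['tcp_pos'],o['force']); w=cloud(m,d)
blue(w,im,(.5356,-.1345),.2842-.266+o['tcp_pos'][2])
E
python3 plan.py .5358 -.1345 .22 12.2
```

```text
blue 4780 (array([ 0.53547394, -0.13696156]), 0.017694664001464844) (array([ 0.53548166, -0.13701529]), np.float64(0.017338135669858482)) 0.2841114089826209
time: 21.07
tcp_pos: [0.5361, -0.1338, 0.2448]
tcp_rot: [[-0.212, 0.977, -0.0], [0.977, 0.212, 0.0], [0.0, -0.0, -1.0]]
force: [0.3, -1.2, -2.0]
finger_gap: 0.377
grasp_force: 25.0
[ 0.53615475 -0.13381063  0.24504937] [ 0.0664695  -0.36386213 -2.35424738]
blue 4636 (array([ 0.53608673, -0.13438226]), 0.017627151489257812) (array([ 0.53617316, -0.13448117]), np.float64(0.017324213761748)) 0.2629348767631937
t 21.12 pos [ 0.5362 -0.1338  0.245 ] yaw 12.3 J [-0.31  0.29  1.48 -0.    1.37 -0.52] 
delta [-0.002  -0.0017  0.0835] rot [0.0001 0.     0.0007]
```

```bash
python3 -m handwheel '{"rot":[[0,0,0],[0,0,0],[0,0,0],[0,0,0],[0,0,0],[0,0,0],[0,0,0],[0,0,0]],"delta_pos":[[-0.001,0,0.02],[-0.001,0,0.04],[-0.001,0,0.06],[-0.001,0,0.08],[-0.001,0,0.1],[-0.001,0,0.12],[-0.001,0,0.13],[-0.001,0,0.13]],"gripper":[0.2,0.2,0.2,0.2,0.2,0.2,0.2,0.2]}' 25
python3 plan.py .5358 -.1337 .168 12.2
```

```text
time: 21.78
tcp_pos: [0.5359, -0.134, 0.2051]
tcp_rot: [[-0.212, 0.977, -0.001], [0.977, 0.212, 0.0], [0.001, -0.001, -1.0]]
force: [-1.4, -0.1, -3.1]
finger_gap: 0.379
grasp_force: 25.0
t 21.78 pos [ 0.5359 -0.134   0.2051] yaw 12.3 J [-0.31  0.32  1.54 -0.    1.29 -0.53] 
delta [ 9.000e-04 -1.000e-04  1.236e-01] rot [-0.0007 -0.0004  0.0007]
```

```bash
python3 -m handwheel '{"rot":[[0,0,0],[0,0,0],[0,0,0],[0,0,0],[0,0,0],[0,0,0],[0,0,0],[0,0,0]],"delta_pos":[[0,0,0.02],[0,0,0.04],[0,0,0.06],[0,0,0.08],[0,0,0.1],[0,0,0.115],[0,0,0.122],[0,0,0.122]],"gripper":[0.2,0.2,0.2,0.2,0.2,0.2,0.2,0.2]}' 25
python3 plan.py .5358 -.1337 .157 12.2
```

```text
time: 22.45
tcp_pos: [0.536, -0.134, 0.1688]
tcp_rot: [[-0.212, 0.977, -0.001], [0.977, 0.212, 0.0], [0.0, -0.001, -1.0]]
force: [-0.5, 0.5, -2.3]
finger_gap: 0.379
grasp_force: 25.0
t 22.45 pos [ 0.536  -0.134   0.1688] yaw 12.3 J [-0.31  0.35  1.58  0.    1.21 -0.53] 
delta [ 0.0012 -0.0005  0.0393] rot [-0.0004 -0.0003  0.0006]
```

Next I go to about 1.5 mm above the expected contact height.

```bash
python3 -m handwheel '{"rot":[[0,0,0],[0,0,0],[0,0,0],[0,0,0],[0,0,0],[0,0,0],[0,0,0],[0,0,0]],"delta_pos":[[0,0,0.008],[0,0,0.016],[0,0,0.024],[0,0,0.03],[0,0,0.035],[0,0,0.038],[0,0,0.04],[0,0,0.04]],"gripper":[0.2,0.2,0.2,0.2,0.2,0.2,0.2,0.2]}' 25
python3 -m handwheel '{"rot":[[0,0,0],[0,0,0],[0,0,0]],"delta_pos":[[0,0,0.001],[0,0,0.002],[0,0,0.002]],"gripper":[0.2,0.2,0.2]}' 25
```

```text
time: 23.12
tcp_pos: [0.5361, -0.1341, 0.1572]
tcp_rot: [[-0.212, 0.977, -0.0], [0.977, 0.212, 0.0], [0.0, -0.0, -1.0]]
force: [-0.7, -0.6, -2.0]
finger_gap: 0.378
grasp_force: 25.0
time: 23.37
tcp_pos: [0.5362, -0.1341, 0.1568]
tcp_rot: [[-0.212, 0.977, 0.0], [0.977, 0.212, -0.0], [-0.0, -0.0, -1.0]]
force: [0.1, -0.5, -2.1]
finger_gap: 0.378
grasp_force: 25.0
```

```bash
python3 -m handwheel '{"rot":[[0,0,0],[0,0,0],[0,0,0],[0,0,0]],"delta_pos":[[0,0,0.001],[0,0,0.002],[0,0,0.003],[0,0,0.003]],"gripper":[0.2,0.2,0.2,0.2]}' 25
```

```text
time: 23.7
tcp_pos: [0.5362, -0.1341, 0.1558]
tcp_rot: [[-0.212, 0.977, -0.0], [0.977, 0.212, 0.0], [0.0, -0.0, -1.0]]
force: [0.3, -0.8, -2.7]
finger_gap: 0.38
grasp_force: 25.0
```

```bash
python3 -m handwheel '{"rot":[[0,0,0],[0,0,0],[0,0,0],[0,0,0]],"delta_pos":[[0,0,0.001],[0,0,0.002],[0,0,0.002],[0,0,0.002]],"gripper":[0.2,0.2,0.2,0.2]}' 25
```

```text
time: 24.03
tcp_pos: [0.5363, -0.1341, 0.1555]
tcp_rot: [[-0.212, 0.977, 0.0], [0.977, 0.212, -0.0], [-0.0, 0.0, -1.0]]
force: [-0.6, -0.1, 1.5]
finger_gap: 0.383
grasp_force: 25.0
```

Contact at a foot height of about 51.5 mm. I release and lift.

```bash
python3 -m handwheel '{"rot":[[0,0,0],[0,0,0],[0,0,0],[0,0,0],[0,0,0],[0,0,0],[0,0,0],[0,0,0]],"delta_pos":[[0,0,0],[0,0,0],[0,0,0],[0,0,0],[0,0,0],[0,0,-0.02],[0,0,-0.08],[0,0,-0.16]],"gripper":[0.5,0.6,0.7,0.9,0.9,0.9,0.9,0.9]}' 25
python3 -m handwheel '{"rot":[[0,0,0],[0,0,0],[0,0,0],[0,0,0],[0,0,0],[0,0,0]],"delta_pos":[[0,0,-0.1],[0,0,-0.2],[0,0,-0.3],[0,0,-0.32],[0,0,-0.32],[0,0,-0.32]],"gripper":[0.9,0.9,0.9,0.9,0.9,0.9]}' 25
python3 - <<'E'
from h import *
m,im,d=snap('wrist','w8.png'); w=cloud(m,d); blue(w,im,(.536,-.1345),.173); im=im.astype(int)
br=(im[...,0]>im[...,2]*1.6)&(im[...,0]>110)
P=w[br&near(w,(.5355,-.135),.036,.12,.14)]
print('sleeve',len(P),ring(P[:,:2]),np.percentile(P[:,2],[5,50,95]))
P=w[near(w,(.6415,-.0226),.038,.084,.092)];print('bar',len(P),cv2.minAreaRect((P[:,:2]*1000).astype(np.float32)))
E
```

```text
time: 24.7
tcp_pos: [0.5355, -0.1339, 0.2028]
tcp_rot: [[-0.212, 0.977, -0.003], [0.977, 0.212, 0.001], [0.002, -0.003, -1.0]]
force: [-1.0, -0.5, -0.2]
finger_gap: 0.892
grasp_force: 0.0
time: 25.2
tcp_pos: [0.536, -0.134, 0.2987]
tcp_rot: [[-0.212, 0.977, -0.0], [0.977, 0.212, 0.0], [0.0, -0.0, -1.0]]
force: [0.1, -0.8, -0.5]
finger_gap: 0.901
grasp_force: 0.0
blue 1428 (array([ 0.5366991 , -0.13495932]), 0.017339994430541992) (array([ 0.53665263, -0.13478486]), np.float64(0.017001481345680403)) 0.1736787426914767
sleeve 1081 (array([ 0.53611053, -0.13392793]), 0.029417583465576172) [0.12972656 0.13100842 0.13230157]
bar 1413 ((641.4620361328125, -22.28769302368164), (16.884172439575195, 59.984031677246094), 11.80874252319336)
```

View pics/w8.png

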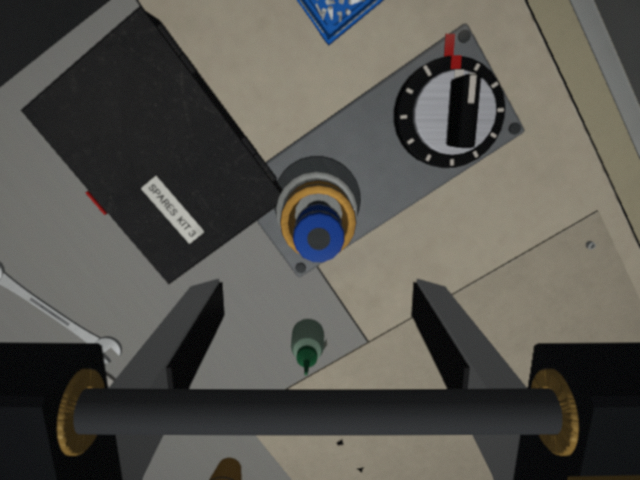

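The wrist view shows both sleeves nested and upright at (318,225), with the steel foot at about 51.7 mm and the brass foot at about 41 mm. The pointer is on the red mark and the arm is clear, so I hand in.

```bash
python3 -c "
from workcell import r
print(r.close_job())"
```

```text
the job is handed in; nothing more can be done
None
```

The job is handed in: the dial was turned clockwise onto the red mark, the brass sleeve stands loosely on the raised stop with the steel sleeve inside it, and the arm is clear (no verdict was returned).

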